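# Feed a carton into the inspection bay and hold its flap at the balance point

### The arm

A 6-joint arm with a two-finger parallel gripper is mounted at the origin on the work surface; the furniture and walls round the work are solid. World frame = base frame: x ahead of the robot, y to its left, z up, the work surface at z = 0. Lengths are in mm, angles in rad, forces in N, time in s.
With the tool pointing down it reaches from about 300 to 775 mm from the base axis. Payload 14.6 kg.
Tool frame: the origin (TCP) lies between the finger pads; the fingertips stand 25 mm ahead of it and the grasp point (between the pads) lies 6 mm ahead of it; z points along the fingers, y is the direction in which the jaws open and shut (so a half turn about z gives the same grasp; the last joint's range is limited). The gripper opens to 85 mm and grips with 20 to 120 N. Pads are 22 mm wide; open, the fingers measure 114 mm over their backs; the gripper's body (76 mm by 85 mm) begins 54 mm behind the grasp point. The pads swing forward as they close: fully open they stand 13 mm farther back than shut.
Start: joints at [-1.403, 0.3, 1.521, -0, 1.321, -0.067], TCP at [127.95, -534.9, 256.281] pointing down, gripper open.
Joint ranges: [-3.03, 3.03], [-0.79, 2.21], [0.23, 2.52], [-1.04, 4.18], [0, 3.07], [-2.55, 2.55]. Speed limits (rad/s): [2.22, 2.22, 2.57, 3.14, 3.14, 3.14].

### API

Orientations are given as a unit quaternion [w, x, y, z].
In Python, from workcell import get_obs, camera, hand_in gives the robot as it stands.
- The arm moves only by the tool jog_arm, never from a script. Its argument "plan" is a list of rows, each an object with "xyz": the shift along the tool's x, y, z in cm, a list of three; "rot": the turn, a rotation vector about the tool's x, y, z in rad, a list of three; "fingers": the closure in counts, from 0 (fully open) to 255 (shut). A call has 1 to 12 rows; each row shifts and turns the commanded pose from where the row before left it, along the tool's axes as they then stand; what a row does not reach is not made up. A row lasts 1/10 s, in which the tool goes at most 50 mm and 8.59 degrees, less where a joint would pass 70% of its speed; a pose out of reach is approached as far as the arm can. A call is refused whole if a number of a shift passes 5 or a number of a turn 0.15, either way. A call with a gripper value outside its range is refused whole. The fingers move at their own pace and stop on an object; "newtons" is the grip in N (left out, the last holds). Time passes only in rows, so rows that do not move let the fingers close. It gives the time, the measured TCP pose, the force and the opening at its end, in the units of the state.
- get_obs(): the state, without advancing time (a new reading comes with each control period).
- camera(name): name is "scene" or "top" or "wrist"; returns a dict with "frame" (480x640x3 uint8, red, green, blue), "fx", "fy", "cx", "cy" (pixels), "extrinsics" (4x4, takes a point from world to camera coordinates); the wrist camera has in their place "hand_eye" (4x4, takes a point from camera to tool coordinates, whose origin is the TCP and whose axes are the flange's). Camera axes: x right, y down, z forward; pixel columns grow to the right and rows downward; lengths in mm; the calibration is good to about 2 mm. The wrist camera is an equidistant fisheye: a pixel r from the principal point sees the ray r / f radians off the axis. A picture is of the moment at which its call begins: read the wrist's pose just before it. There is no depth.
- hand_in(): hands the job in, once; it reports no verdict.
The state is a dict: "time_s": time; "joints": joint angles; "dq": joint speeds; "tau": joint torques, N m; "ee_pos": TCP position; "orientation": TCP orientation; "ft_force": force on the tool from outside, world axes, zero at the start; "wrist_torque": the same for the moment, N m; "width": finger opening in mm.
Only numpy, scipy, OpenCV 4.12 (cv2) and the standard library are available. Lean on these libraries where they do the work, as an engineer would, in place of code of your own. Each camera call takes 0.05 s, during which the arm holds its last target.

### The job

Push the archive carton along the rollers until it is fully home against the end stop of the bay, keeping it on the rollers. Then take the bay's top flap by its pull and swing it up gently to its balance point, standing upright, so that the carton can be photographed from above; the flap has no stay, so it must neither fall shut nor go over backwards. Finish while still gripping the flap there with the gripper, and leave the jar, the paperweight and the glue stick where they stand.

Things in the scene. Friction and masses are not known exactly. Their poses are not given: they have to be found in the camera images.
- station: Fixed metal roller feed with a small grey bay at its +y end. Origin: centre of its underside, on the table; +y runs along the feed to the bay, -x faces the robot. Free-turning rollers, tops at z 45 mm. Side rails x = +-52 to +-60 mm, y = +-175 mm, tops z 58 mm; the -y end is open. Bay side walls x = +-58 mm, 5 mm thick, y = 65 to 170 mm, tops z 112 mm; end wall at y = 167 mm.
- stop (a point): Face of the rubber stop pad inside the bay, on the feed's centre line at roller height: (0, 165, 45) mm in the station frame. The carton is home when its +y end touches the pad: its origin is then at y = 95 mm in the station frame, and its -y end stands 40 mm out of the bay.
- carton: Loose closed brown cardboard archive carton, 95 wide (x) x 140 long (y) x 58 mm high, 0.28 to 0.56 kg, on the rollers between the rails with about 4 mm of play to each. Origin: centre of its underside; y points along the feed to the bay. Push on its flat -y end; it rolls easily (under 1 N) and stays where it is left if pushed slowly.
- flap (a joint): Hinge of the bay's flap, rad: 0 = shut, lying level over the bay; grows as the free edge rises and goes back; 1.571 = upright, the balance point; 2.5 = end stop, fallen over backwards. Almost no friction: let go, it falls shut from below 1.571 and over backwards from above.
- flap_hinge (a point): The flap: grey panel 103 mm wide (y), 7 mm thick, 0.22 kg, with a pull at the middle of its free edge. Origin: on the hinge axis, middle of its width, at (61.5, 117.5, 118.5) mm in the station frame. Its y axis is the hinge axis, parallel to the station's y; the panel reaches along its -x axis to x = -125 mm; z is its normal, up when shut.
- pull (a point): Centre of the flap's pull: black round bar 30 mm long (y), 16 mm thick, on a 10 mm wide stem 39 mm beyond the panel's free edge, 164 mm from the hinge axis. Shut: at (-102.5, 117.5, 118.5) mm in the station frame; upright: 282.5 mm above the table. It can be pinched from above by its end faces (30 mm apart), which turn between the fingers as the flap swings.
- jar_paste: Bystander: closed paste jar with a black cap, 56 mm across, 55 mm high; origin at the centre of its underside. Leave it alone.
- weight_1: Bystander: dark paperweight with a finger knob, 46 x 76 x 49 mm; origin at the centre of its underside. Leave it alone.
- glue_stick: Bystander: upright glue stick, 26 mm across, 97 mm high; origin at the centre of its underside. Leave it alone.
There are look-alikes about, which are no part of the job. There is more than one size of the carton; the one meant has the size given above.

How it is judged:
By the outcome, as a careful person would: the job done as asked, in the order asked, and still so for the second after the job is handed in, while the arm keeps its last pose, push and grip.
It also fails if it takes over 64 s, if anything falls off the work surface, if the arm or the gripper's body presses on something with over 40 N, if the wrist force passes 120 N, or if a joint passes its speed limit or range.

## Working session

There is one attempt and no reset: what is moved stays moved. The work goes in short steps, Python scripts to look and compute and a tool call to move; the robot and the scene stay as the last step left them, time stands still between calls to the robot, and variables do not carry over. Pictures are saved under pics/ and viewed, and the job is handed in when it is done.

Besides the shell and the picture viewer there is one more tool, called as name(argument=value, ...) on one line, values as JSON. jog_arm: Moves the arm, as the interface text tells. Its arguments: {"type":"object","properties":{"plan":{"type":"array","items":{"type":"object","properties":{"xyz":{"type":"array","items":{"type":"number"}},"rot":{"type":"array","items":{"type":"number"}},"fingers":{"type":"number"}}}},"newtons":{"type":"number"}},"required":["plan"]}

```bash
mkdir -p pics; ls; cat > h.py <<'E'
import numpy as np,cv2
from workcell import get_obs,camera,hand_in
def snap(n,f):
    c=camera(n); cv2.imwrite('pics/'+f,cv2.cvtColor(c['frame'],cv2.COLOR_RGB2BGR)); 
    np.savez('pics/'+f+'.npz',**c); return c
def ray(c,u,v):
    E=np.array(c['extrinsics']);R=E[:3,:3];t=E[:3,3]
    d=R.T@np.array([(u-c['cx'])/c['fx'],(v-c['cy'])/c['fy'],1]); return -R.T@t,d
def onz(c,u,v,z):
    o,d=ray(c,u,v); return o+d*(z-o[2])/d[2]
def proj(c,p):
    E=np.array(c['extrinsics']);q=E[:3,:3]@np.array(p,float)+E[:3,3]; return np.array([c['fx']*q[0]/q[2]+c['cx'],c['fy']*q[1]/q[2]+c['cy']])
def load(f):
    d=np.load('pics/'+f+'.npz'); return {k:d[k] for k in d.files}
E
python3 - <<'E'
from h import *
print(get_obs())
for n in ['scene','top','wrist']:
    c=snap(n,n+'0.png'); print(n,{k:v for k,v in c.items() if k!='frame'})
E
```

```text
pics
{'time_s': 0.0, 'joints': array([-1.40261126e+00,  3.00503907e-01,  1.52161635e+00, -1.47258021e-05,
        1.32069405e+00, -6.66116867e-02]), 'dq': array([ 0.0009391 , -0.0010898 ,  0.0002252 ,  0.00055255,  0.00087771,
        0.00027209]), 'tau': array([-2.72397905e-03, -5.43511283e+01, -3.61793768e+01, -1.31337410e-04,
        4.00604462e-03,  1.77558576e-05]), 'ee_pos': array([ 127.90666563, -534.69920147,  255.68838019]), 'orientation': array([-6.09676485e-04,  9.93116322e-01,  1.17130683e-01, -3.81320132e-05]), 'ft_force': array([-0.26462207,  0.10947337, -0.52926785]), 'wrist_torque': array([ 0.08184516,  0.02026329, -0.05614602]), 'width': 85.86282160948504}
scene {'fx': 614.7004125943777, 'fy': 614.7004125943777, 'cx': 322.38692998704494, 'cy': 246.21447965416803, 'extrinsics': array([[ 8.49570387e-01, -5.27091491e-01, -2.01175798e-02,
        -4.13165760e+02],
       [-3.53554176e-01, -5.40728914e-01, -7.63290041e-01,
         2.58288030e+02],
       [ 3.91445529e-01,  6.55581270e-01, -6.45742671e-01,
         1.46602714e+03],
       [ 0.00000000e+00,  0.00000000e+00
[... 272 characters left out ...]
-01, -2.92981039e-02, -1.18398338e-01,
         5.07537659e+02],
       [ 1.18436999e-01,  4.18385205e-04, -9.92961481e-01,
         1.44385446e+03],
       [ 0.00000000e+00,  0.00000000e+00,  0.00000000e+00,
         1.00000000e+00]])}
wrist {'fx': 371.64829954431775, 'fy': 371.64829954431775, 'cx': 322.8668783397584, 'cy': 240.66178713603142, 'hand_eye': array([[-2.95309056e-04, -9.57988448e-01, -2.86806635e-01,
         7.38950429e+01],
       [ 9.99998370e-01, -7.93751474e-04,  1.62163671e-03,
         3.01341036e-01],
       [-1.78116242e-03, -2.86805689e-01,  9.57987121e-01,
        -1.17633747e+02],
       [ 0.00000000e+00,  0.00000000e+00,  0.00000000e+00,
         1.00000000e+00]])}
```

View pics/scene0.png

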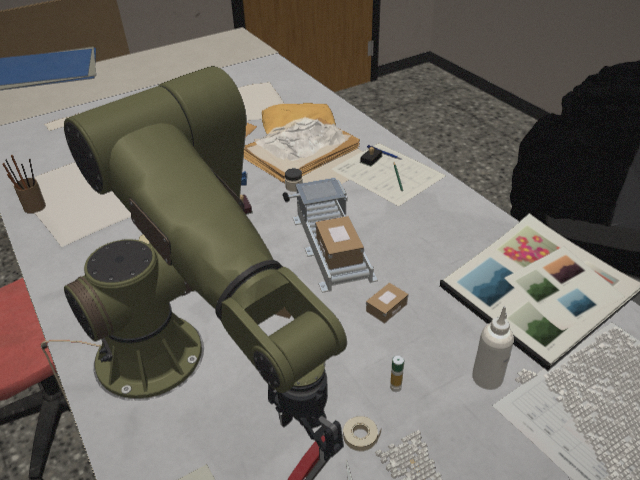

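View pics/top0.png

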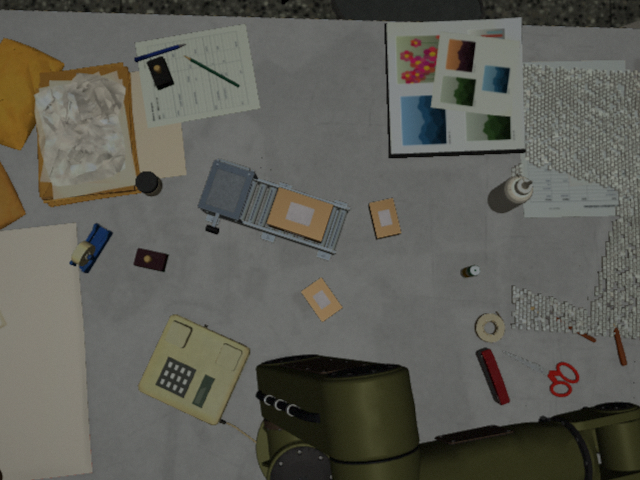

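View pics/wrist0.png

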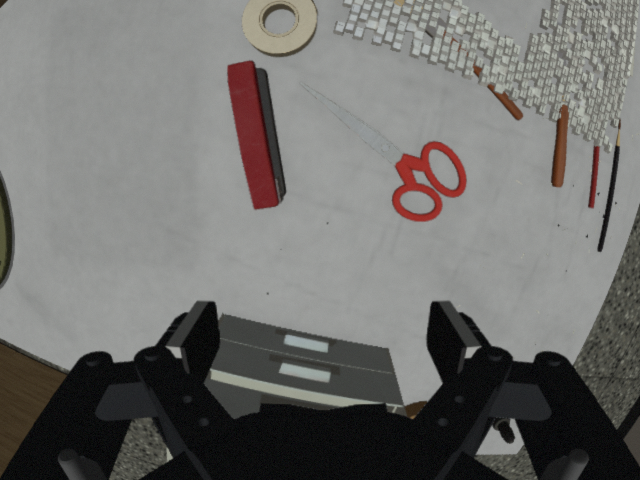

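The top view shows the station at about (272,207): bay and flap around (228,190), pull at (212,230), carton on the rollers at (302,215). The two small cartons at (384,218) and (321,299) are look-alikes. The jar is at (149,183) and the paperweight at (151,259). I'll zoom in to measure.

```bash
python3 - <<'E'
from h import *
a=cv2.imread('pics/top0.png')[150:270,190:360]; cv2.imwrite('pics/t0c.png',cv2.resize(a,None,fx=4.7,fy=4.7,interpolation=cv2.INTER_CUBIC))
a=cv2.imread('pics/scene0.png')[160:300,270:390]; cv2.imwrite('pics/s0c.png',cv2.resize(a,None,fx=4.2,fy=4.2,interpolation=cv2.INTER_CUBIC))
E
```

```text
(no output)
```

View pics/t0c.png

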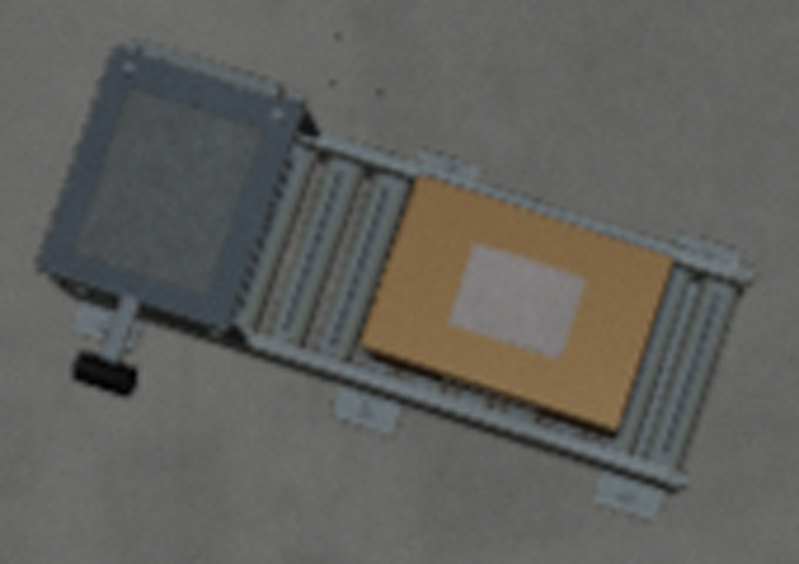

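View pics/s0c.png

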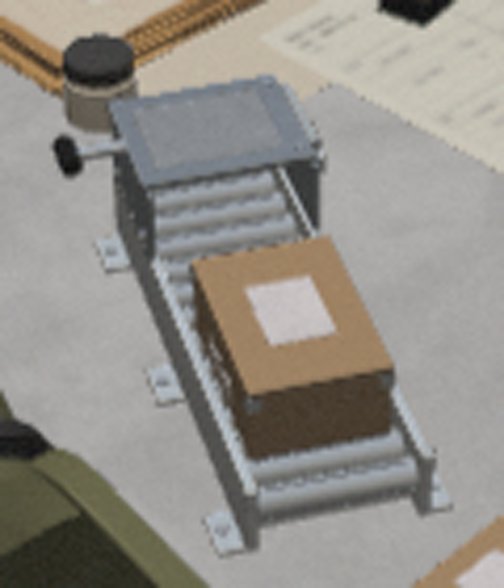

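```bash
cat > fit.py <<'E'
from h import *
from scipy.optimize import least_squares
ct,cs=load('top0.png'),load('scene0.png')
T=lambda x,y:(x/4.7+190-.4,y/4.7+150-.4)
S=lambda x,y:(x/4.2+270-.4,y/4.2+160-.4)
obs=[(ct,T(750,272),(60,-175,58)),(ct,T(685,487),(-60,-175,58)),(ct,T(40,267),(-63.5,169,122)),(ct,T(240,325),(-63.5,66,122)),
(ct,T(105,374),(-102.5,117.5,120)),
(cs,S(68,156),(-102.5,117.5,118.5)),(cs,S(150,187),(-63.5,66,122)),(cs,S(112,105),(-63.5,169,122))]
def pose(p):
    c,s=np.cos(p[2]),np.sin(p[2]);return np.array([[c,-s,0],[s,c,0],[0,0,1]]),np.array([p[0],p[1],0])
def f(p):
    R,t=pose(p);return np.concatenate([proj(c,R@np.array(q,float)+t)-uv for c,uv,q in obs])
p0=onz(ct,*T(395,260),60); r=least_squares(f,[p0[0],p0[1],-.25]);r2=least_squares(f,[p0[0],p0[1],.25])
r=min(r,r2,key=lambda a:a.cost)
print(r.x,r.cost,r.fun.reshape(-1,2).round(1))
R,t=pose(r.x);np.save('st.npy',r.x)
for n,q in [('pull',(-102.5,117.5,118.5)),('hinge',(61.5,117.5,118.5)),('home-y end',(0,25,74))]: print(n,R@np.array(q)+t)
for uv in [(415,178),(672,258),(615,432),(365,345)]:
    print('carton',R.T@(onz(ct,*T(*uv),103)-t))
for n,uv in [('jar',(149,182)),('weight',(151,259)),('glue',(472,271)),('box1',(384,218)),('box2',(321,299))]: print(n,onz(ct,*uv,50))
E
python3 fit.py
```

```text
[ 5.77049767e+02  9.16743252e+01 -2.94981369e-01] 6.40209149590032 [[ 1.6 -0.2]
 [ 0.1 -0.3]
 [ 0.  -0.6]
 [-1.5  0.7]
 [ 1.2 -1. ]
 [ 0.3  0.1]
 [-1.6 -0.3]
 [-0.9 -0.9]]
pull [513.13682991 233.89822085 118.5       ]
hinge [670.05326957 186.21980893 118.5       ]
home-y end [584.31781748 115.5945142   74.        ]
carton [ 41.85748342   6.7867618  103.        ]
carton [  44.43988006 -131.49198558  103.        ]
carton [ -49.84588739 -132.37370979  103.        ]
carton [-48.16708006   2.65291263 103.        ]
jar [634.2761247  413.48610633  50.        ]
weight [441.12069685 396.24165403  50.        ]
glue [ 434.73640227 -396.2378624    50.        ]
box1 [ 560.46915366 -177.09554168   50.        ]
box2 [355.2086959  -25.98774714  50.        ]
```

jog_arm(plan=[{"rot":[0,0,-0.149],"fingers":255},{"rot":[0,0,-0.149],"fingers":255},{"rot":[0,0,-0.149],"fingers":255},{"rot":[0,0,-0.149],"fingers":255},{"rot":[0,0,-0.149],"fingers":255},{"rot":[0,0,-0.149],"fingers":255},{"rot":[0,0,-0.147],"fingers":255}], newtons=30)

```text
invalid input
```

```bash
cat > st.py <<'E'
from h import *
from scipy.spatial.transform import Rotation as Ro
def st(tx=0,ty=0,tz=0):
    o=get_obs();w=np.load('st.npy');q=o['orientation'];R=Ro.from_quat([q[1],q[2],q[3],q[0]])
    c,s=np.cos(w[2]),np.sin(w[2]);S=np.array([[c,-s,0],[s,c,0],[0,0,1]]);t=np.array([w[0],w[1],0])
    print('t',round(o['time_s'],2),'TCP st',(S.T@(o['ee_pos']-t)).round(1),'tool axes in st cols',(S.T@R.as_matrix()).round(3).tolist(),'F st',(S.T@o['ft_force']).round(1),'w',round(o['width'],1),'j',o['joints'].round(2))
    print('toolshift',(R.as_matrix().T@(S@np.array([tx,ty,tz])+t-o['ee_pos'])/10).round(2))
E
python3 -c "
from st import *
st(0,-180,240)"
```

```text
t 0.15 TCP st [-247.6 -729.9  255.9] tool axes in st cols [[0.863, 0.505, -0.0], [0.505, -0.863, 0.001], [0.0, -0.001, -1.0]] F st [ 0.2  0.3 -0.1] w 85.3 j [-1.4   0.3   1.52  0.    1.32 -0.07]
toolshift [ 49.16 -34.94   1.62]
```

Every row probably needs all of its fields, so I'll fill them in.

jog_arm(plan=[{"xyz":[0,0,0],"rot":[0,0,-0.149],"fingers":255},{"xyz":[0,0,0],"rot":[0,0,-0.149],"fingers":255},{"xyz":[0,0,0],"rot":[0,0,-0.149],"fingers":255},{"xyz":[0,0,0],"rot":[0,0,-0.149],"fingers":255},{"xyz":[0,0,0],"rot":[0,0,-0.149],"fingers":255},{"xyz":[0,0,0],"rot":[0,0,-0.149],"fingers":255},{"xyz":[0,0,0],"rot":[0,0,-0.147],"fingers":255}], newtons=30)

```text
time_s: 0.85
ee_pos: [127.9, -534.8, 256.0]
orientation: [-0.0, 0.802, 0.598, 0.0]
ft_force: [0.1, -0.5, 0.5]
width: -0.2
```

```bash
python3 -c "
from st import *
st(0,-180,240)"
```

```text
t 0.85 TCP st [-247.6 -730.   256. ] tool axes in st cols [[-0.006, 1.0, -0.0], [1.0, 0.006, 0.0], [0.0, -0.0, -1.0]] F st [ 0.2 -0.4  0.5] w -0.2 j [-1.4   0.3   1.52 -0.    1.32 -1.11]
toolshift [54.85 25.1   1.62]
```

jog_arm(plan=[{"xyz":[4.5,2.1,0],"rot":[0,0,0],"fingers":255},{"xyz":[4.5,2.1,0],"rot":[0,0,0],"fingers":255},{"xyz":[4.5,2.1,0],"rot":[0,0,0],"fingers":255},{"xyz":[4.5,2.1,0],"rot":[0,0,0],"fingers":255},{"xyz":[4.5,2.1,0],"rot":[0,0,0],"fingers":255},{"xyz":[4.5,2.1,0],"rot":[0,0,0],"fingers":255},{"xyz":[4.5,2.1,0],"rot":[0,0,0],"fingers":255},{"xyz":[4.5,2.1,0],"rot":[0,0,0],"fingers":255},{"xyz":[4.5,2.1,0],"rot":[0,0,0],"fingers":255},{"xyz":[4.5,2.1,0],"rot":[0,0,0],"fingers":255},{"xyz":[4.5,2.1,0],"rot":[0,0,0],"fingers":255},{"xyz":[4.5,2.0,0.6],"rot":[0,0,0],"fingers":255}])

```text
time_s: 2.05
ee_pos: [526.4, -89.3, 250.8]
orientation: [0.0, 0.803, 0.596, 0.0]
ft_force: [1.1, -1.0, -0.3]
width: 0.3
```

```bash
python3 -c "
from st import *
st(0,-180,88)
c=snap('wrist','w1.png')"
```

```text
t 2.05 TCP st [   4.2 -187.9  250.8] tool axes in st cols [[-0.0, 1.0, 0.001], [1.0, 0.0, 0.0], [0.0, 0.001, -1.0]] F st [ 1.3 -0.7 -0.3] w 0.3 j [-0.24  0.27  1.57 -0.    1.3   0.06]
toolshift [ 0.79 -0.44 16.28]
```

View pics/w1.png

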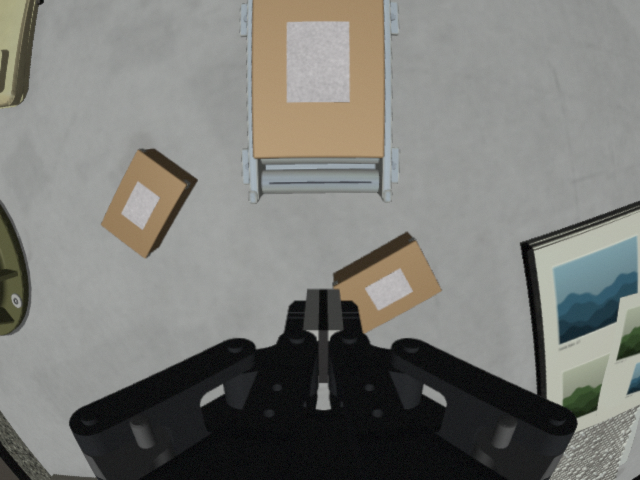

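The wrist view shows the carton's -y edge at v≈157 (u 253–384) and the rail ends at (253,200) and (387,200), squared up to the tool. A small look-alike carton sits at (388,285), near the descent path. I'll measure all of these.

```bash
cat >> st.py <<'E'
def wst(f,o,uv,z):
    c=load(f); w=np.load('st.npy');q=o['orientation'];R=Ro.from_quat([q[1],q[2],q[3],q[0]]).as_matrix()
    c_,s=np.cos(w[2]),np.sin(w[2]);S=np.array([[c_,-s,0],[s,c_,0],[0,0,1]]);t=np.array([w[0],w[1],0])
    H=c['hand_eye'];d=np.array([uv[0]-c['cx'],uv[1]-c['cy']]);r=np.hypot(*d);th=r/c['fx']
    k=np.array([d[0]/r*np.sin(th),d[1]/r*np.sin(th),np.cos(th)])
    D=R@H[:3,:3]@k;P=R@H[:3,3]+o['ee_pos'];X=P+D*(z-P[2])/D[2];return (S.T@(X-t)).round(1)
E
python3 -c "
from st import *
o=get_obs()
for uv,z in [((253,203),58),((387,203),58),((253,157),103),((384,157),103),((246,0),58),((394,0),58),((342,335),40),((333,280),40),((408,233),40),((441,290),40)]: print(uv,z,wst('w1.png',o,uv,z))"
```

```text
(253, 203) 58 [ -53.4 -168.7   58. ]
(387, 203) 58 [  61.  -168.4   58. ]
(253, 157) 103 [ -43.6 -126.5  103. ]
(384, 157) 103 [  49.7 -126.4  103. ]
(246, 0) 58 [-58.7   8.3  58. ]
(394, 0) 58 [65.2  8.2 58. ]
(342, 335) 40 [  26.1 -307.5   40. ]
(333, 280) 40 [  16.1 -246.5   40. ]
(408, 233) 40 [  85.4 -199.8   40. ]
(441, 290) 40 [ 124.2 -258.4   40. ]
```

jog_arm(plan=[{"xyz":[0.5,0,3],"rot":[0,0,0],"fingers":255},{"xyz":[0.5,0,4],"rot":[0,0,0],"fingers":255},{"xyz":[0.5,0,4],"rot":[0,0,0],"fingers":255},{"xyz":[0.5,0,3],"rot":[0,0,0],"fingers":255},{"xyz":[0.5,0,1.5],"rot":[0,0,0],"fingers":255},{"xyz":[0,0,0.7],"rot":[0,0,0],"fingers":255},{"xyz":[0,0,0],"rot":[0,0,0],"fingers":255}])

```text
time_s: 2.8
ee_pos: [532.1, -67.3, 87.7]
orientation: [-0.0, 0.803, 0.596, -0.0]
ft_force: [1.0, 0.2, -0.3]
width: 0.2
```

```bash
python3 -c "
from st import *
st(0,25,88)
c=snap('wrist','w2.png')"
```

```text
t 2.8 TCP st [   3.2 -165.2   87.7] tool axes in st cols [[-0.0, 1.0, -0.001], [1.0, 0.0, -0.0], [-0.0, -0.001, -1.0]] F st [ 0.9  0.5 -0.3] w 0.2 j [-0.19  0.47  1.71 -0.    0.96  0.1 ]
toolshift [19.02 -0.32 -0.03]
```

View pics/w2.png

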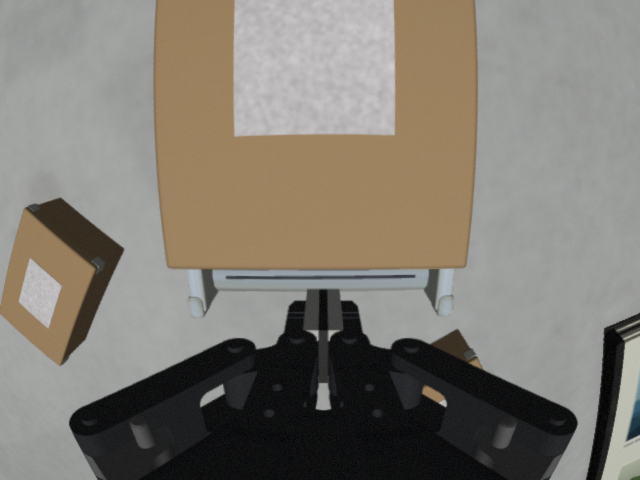

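jog_arm(plan=[{"xyz":[0.6,0,0],"rot":[0,0,0],"fingers":255},{"xyz":[0.6,0,0],"rot":[0,0,0],"fingers":255},{"xyz":[0.4,0,0],"rot":[0,0,0],"fingers":255},{"xyz":[0.3,0,0],"rot":[0,0,0],"fingers":255},{"xyz":[0.3,0,0],"rot":[0,0,0],"fingers":255},{"xyz":[0.3,0,0],"rot":[0,0,0],"fingers":255},{"xyz":[0.3,0,0],"rot":[0,0,0],"fingers":255},{"xyz":[0.3,0,0],"rot":[0,0,0],"fingers":255},{"xyz":[0.4,0,0],"rot":[0,0,0],"fingers":255},{"xyz":[0.5,0,0],"rot":[0,0,0],"fingers":255},{"xyz":[0.6,0,0],"rot":[0,0,0],"fingers":255},{"xyz":[0.6,0,0],"rot":[0,0,0],"fingers":255}])

```text
time_s: 4.05
ee_pos: [547.6, -17.0, 88.2]
orientation: [-0.0, 0.803, 0.596, -0.0]
ft_force: [-0.3, -0.1, 0.4]
width: -0.1
```

jog_arm(plan=[{"xyz":[0.7,0,0],"rot":[0,0,0],"fingers":255},{"xyz":[0.7,0,0],"rot":[0,0,0],"fingers":255},{"xyz":[0.7,0,0],"rot":[0,0,0],"fingers":255},{"xyz":[0.7,0,0],"rot":[0,0,0],"fingers":255},{"xyz":[0.7,0,0],"rot":[0,0,0],"fingers":255},{"xyz":[0.7,0,0],"rot":[0,0,0],"fingers":255},{"xyz":[0.7,0,0],"rot":[0,0,0],"fingers":255},{"xyz":[0.7,0,0],"rot":[0,0,0],"fingers":255},{"xyz":[0.6,0,0],"rot":[0,0,0],"fingers":255},{"xyz":[0.6,0,0],"rot":[0,0,0],"fingers":255},{"xyz":[0.6,0,0],"rot":[0,0,0],"fingers":255},{"xyz":[0.6,0,0],"rot":[0,0,0],"fingers":255}])

```text
time_s: 5.25
ee_pos: [570.9, 59.5, 88.3]
orientation: [-0.0, 0.803, 0.595, -0.0]
ft_force: [-0.9, 0.0, 0.5]
width: -0.3
```

```bash
python3 -c "
from st import *
st(0,20,88)
c=snap('wrist','w3.png');c=snap('top','t3.png')"
```

```text
t 5.25 TCP st [  3.5 -32.6  88.3] tool axes in st cols [[0.0, 1.0, -0.0], [1.0, -0.0, -0.0], [-0.0, -0.0, -1.0]] F st [-0.8 -0.2  0.5] w -0.3 j [ 0.04  0.54  1.6  -0.    1.    0.34]
toolshift [ 5.26 -0.35  0.03]
```

View pics/w3.png

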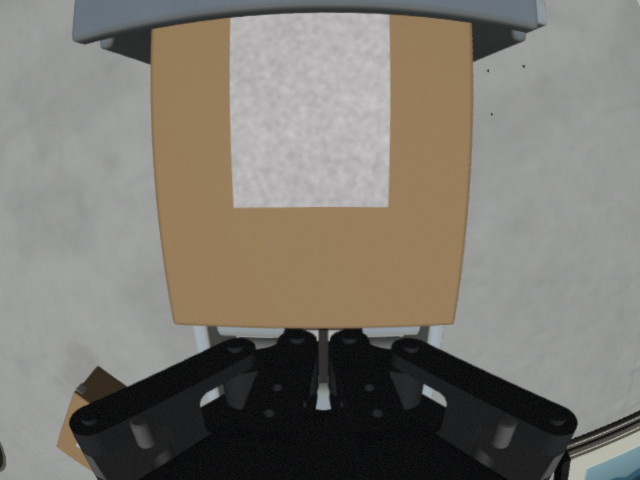

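View pics/t3.png

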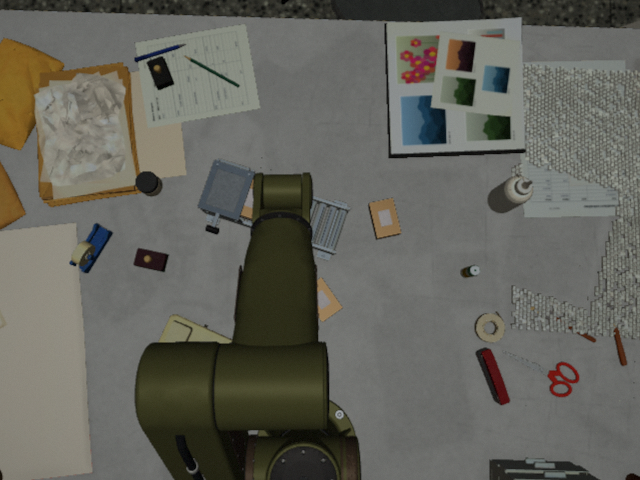

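The carton is square in the track with its leading end inside the bay. I'll carry on and finish slowly, watching the force.

jog_arm(plan=[{"xyz":[0.6,0,0],"rot":[0,0,0],"fingers":255},{"xyz":[0.6,0,0],"rot":[0,0,0],"fingers":255},{"xyz":[0.6,0,0],"rot":[0,0,0],"fingers":255},{"xyz":[0.5,0,0],"rot":[0,0,0],"fingers":255},{"xyz":[0.4,0,0],"rot":[0,0,0],"fingers":255},{"xyz":[0.4,0,0],"rot":[0,0,0],"fingers":255},{"xyz":[0.3,0,0],"rot":[0,0,0],"fingers":255},{"xyz":[0.3,0,0],"rot":[0,0,0],"fingers":255},{"xyz":[0.3,0,0],"rot":[0,0,0],"fingers":255},{"xyz":[0.2,0,0],"rot":[0,0,0],"fingers":255},{"xyz":[0.2,0,0],"rot":[0,0,0],"fingers":255}])

```text
time_s: 6.45
ee_pos: [583.6, 101.3, 88.3]
orientation: [-0.0, 0.803, 0.596, -0.0]
ft_force: [-1.4, 0.2, -0.1]
width: 0.1
```

jog_arm(plan=[{"xyz":[0.2,0,0],"rot":[0,0,0],"fingers":255},{"xyz":[0.2,0,0],"rot":[0,0,0],"fingers":255}])

```text
time_s: 6.65
ee_pos: [584.7, 105.0, 88.3]
orientation: [-0.0, 0.803, 0.595, -0.0]
ft_force: [0.1, -0.1, -0.0]
width: 0.3
```

jog_arm(plan=[{"xyz":[0.2,0,0],"rot":[0,0,0],"fingers":255},{"xyz":[0.1,0,0],"rot":[0,0,0],"fingers":255}])

```text
time_s: 6.85
ee_pos: [585.5, 107.0, 88.2]
orientation: [0.0, 0.803, 0.595, -0.001]
ft_force: [-2.9, -13.8, 3.3]
width: 0.2
```

```bash
python3 -c "
from st import *
st(0,20,88)
c=snap('wrist','w4.png')"
```

```text
t 6.85 TCP st [ 3.6 17.1 88.2] tool axes in st cols [[0.0, 1.0, -0.0], [1.0, -0.0, -0.002], [-0.002, -0.0, -1.0]] F st [  1.2 -14.1   3.3] w 0.2 j [ 0.12  0.58  1.54 -0.    1.03  0.42]
toolshift [ 0.29 -0.36  0.02]
```

View pics/w4.png

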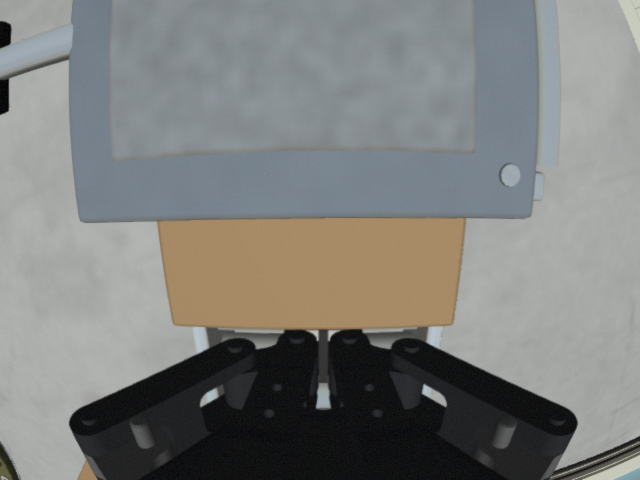

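```bash
python3 -c "
from st import *
o=get_obs()
for uv,z in [((165,325),103),((455,325),103),((310,218),122),((80,220),122),((532,217),122)]: print(uv,z,wst('w4.png',o,uv,z))"
```

```text
(165, 325) 103 [-48.5  29.4 103. ]
(455, 325) 103 [ 48.7  30.  103. ]
(310, 218) 122 [  2.   70.5 122. ]
(80, 220) 122 [-60.9  70.8 122. ]
(532, 217) 122 [ 59.   71.3 122. ]
```

jog_arm(plan=[{"xyz":[0,0,0],"rot":[0,0,0],"fingers":255},{"xyz":[0,0,0],"rot":[0,0,0],"fingers":255},{"xyz":[0,0,0],"rot":[0,0,0],"fingers":255},{"xyz":[-0.05,0,0],"rot":[0,0,0],"fingers":255},{"xyz":[-0.05,0,0],"rot":[0,0,0],"fingers":255},{"xyz":[-0.05,0,0],"rot":[0,0,0],"fingers":255},{"xyz":[-0.05,0,0],"rot":[0,0,0],"fingers":255}])

```text
time_s: 7.6
ee_pos: [585.0, 106.1, 88.3]
orientation: [-0.0, 0.803, 0.596, 0.0]
ft_force: [0.3, -0.1, -0.4]
width: -0.0
```

jog_arm(plan=[{"xyz":[-0.05,0,0],"rot":[0,0,0],"fingers":255},{"xyz":[-0.05,0,0],"rot":[0,0,0],"fingers":255},{"xyz":[-0.1,0,0],"rot":[0,0,0],"fingers":255},{"xyz":[-0.3,0,0],"rot":[0,0,0],"fingers":255},{"xyz":[-0.5,0,0],"rot":[0,0,0],"fingers":255},{"xyz":[-1,0,0],"rot":[0,0,0],"fingers":255},{"xyz":[0,0,0],"rot":[0,0,0],"fingers":255}])

```text
time_s: 8.3
ee_pos: [578.8, 85.5, 88.2]
orientation: [-0.0, 0.804, 0.595, -0.0]
ft_force: [-0.5, -0.0, -0.4]
width: -0.2
```

```bash
python3 -c "
from st import *
st(0,-20,290)
c=snap('wrist','w5.png')"
```

```text
t 8.3 TCP st [ 3.5 -5.4 88.2] tool axes in st cols [[0.001, 1.0, -0.0], [1.0, -0.001, -0.0], [-0.0, -0.0, -1.0]] F st [-0.5 -0.2 -0.4] w -0.2 j [ 0.08  0.56  1.57 -0.    1.01  0.38]
toolshift [ -1.47  -0.36 -20.18]
```

View pics/w5.png

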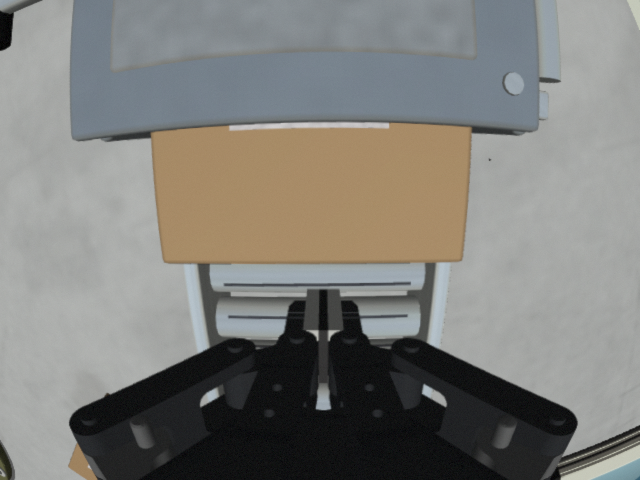

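```bash
python3 -c "
from st import *
o=get_obs()
for uv,z in [((165,263),103),((462,262),103),((310,124),122)]: print(uv,z,wst('w5.png',o,uv,z))"
```

```text
(165, 263) 103 [-44.8  29.9 103. ]
(462, 262) 103 [ 47.9  30.3 103. ]
(310, 124) 122 [  2.  70. 122.]
```

jog_arm(plan=[{"xyz":[0,0,-3],"rot":[0,0,0],"fingers":255},{"xyz":[0,-1,-4.5],"rot":[0,0,0],"fingers":255},{"xyz":[0,-2,-4.5],"rot":[0,0,0],"fingers":255},{"xyz":[0,-2,-4],"rot":[0,0,-0.1],"fingers":200},{"xyz":[0,0,0],"rot":[0,0,-0.149],"fingers":100},{"xyz":[0,0,0],"rot":[0,0,-0.149],"fingers":50},{"xyz":[0,0,0],"rot":[0,0,-0.149],"fingers":0},{"xyz":[0,0,0],"rot":[0,0,-0.149],"fingers":0},{"xyz":[0,0,0],"rot":[0,0,-0.149],"fingers":0},{"xyz":[0,0,0],"rot":[0,0,-0.149],"fingers":0},{"xyz":[0,0,0],"rot":[0,0,-0.149],"fingers":0},{"xyz":[0,0,0],"rot":[0,0,-0.149],"fingers":0}])

```text
time_s: 9.55
ee_pos: [531.3, 101.4, 248.4]
orientation: [0.0, 0.28, 0.96, 0.0]
ft_force: [0.5, -0.3, 0.1]
width: 85.4
```

jog_arm(plan=[{"xyz":[0,0,0],"rot":[0,0,-0.149],"fingers":0},{"xyz":[0,0,0],"rot":[0,0,-0.13],"fingers":0},{"xyz":[0,0,0],"rot":[0,0,0],"fingers":0}])

```text
time_s: 9.85
ee_pos: [531.3, 101.3, 248.3]
orientation: [0.0, 0.146, 0.989, 0.0]
ft_force: [0.3, 0.1, -0.2]
width: 85.3
```

```bash
python3 -c "
from st import *
st(-100,122,220)"
```

```text
t 9.85 TCP st [-46.6  -4.1 248.3] tool axes in st cols [[-1.0, -0.002, 0.0], [-0.002, 1.0, 0.0], [-0.0, 0.0, -1.0]] F st [ 0.3  0.2 -0.2] w 85.3 j [ 0.12  0.29  1.56  0.    1.3  -1.16]
toolshift [ 5.32 12.62  2.83]
```

The carton stayed home after the retreat: its end reads y≈30 both before and after. Next I'll move over the pull.

jog_arm(plan=[{"xyz":[1,2,0],"rot":[0,0,0],"fingers":0},{"xyz":[1.3,3.5,0],"rot":[0,0,0],"fingers":0},{"xyz":[1.3,3.5,0],"rot":[0,0,0],"fingers":0},{"xyz":[1.2,2.5,1],"rot":[0,0,0],"fingers":0},{"xyz":[0.5,1.1,1.8],"rot":[0,0,0],"fingers":0},{"xyz":[0,0,0],"rot":[0,0,0],"fingers":0}])

```text
time_s: 10.45
ee_pos: [516.1, 238.3, 218.2]
orientation: [-0.002, 0.148, 0.989, -0.001]
ft_force: [0.5, -0.3, -0.4]
width: 85.3
```

```bash
python3 -c "
from st import *
st(-100,122,124)
c=snap('wrist','w6.png')"
```

```text
t 10.45 TCP st [-100.9  122.6  218.2] tool axes in st cols [[-1.0, 0.001, -0.003], [0.001, 1.0, -0.002], [0.003, -0.002, -1.0]] F st [ 0.5 -0.1 -0.4] w 85.3 j [ 0.37  0.38  1.51  0.    1.26 -0.91]
toolshift [-0.12 -0.04  9.42]
```

View pics/w6.png

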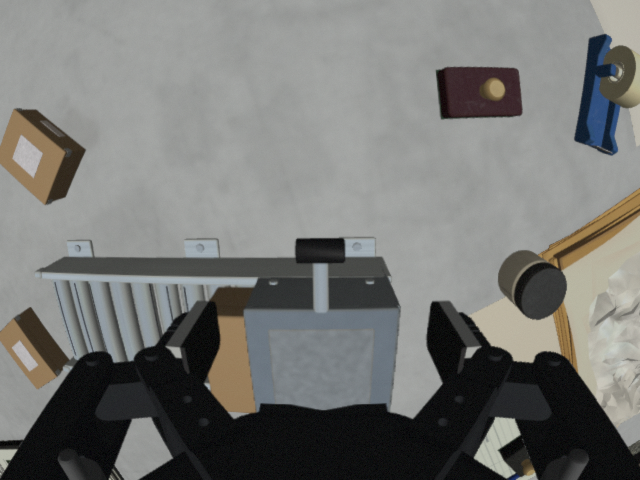

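The pull is centred at (320,251) and the flap's free-edge corners are at (246,310) and (399,309). The jar is at (535,285), off to the side.

```bash
python3 -c "
from st import *
o=get_obs()
for uv,z in [((320,251),118.5),((296,251),118.5),((344,251),118.5),((246,310),122),((399,309),122),((539,291),55),((515,291),55)]: print(uv,z,wst('w6.png',o,uv,z))"
```

```text
(320, 251) 118.5 [-99.8 119.9 118.5]
(296, 251) 118.5 [-99.8 105.  118.5]
(344, 251) 118.5 [-99.8 134.8 118.5]
(246, 310) 122 [-60.   71.1 122. ]
(399, 309) 122 [-60.8 171.6 122. ]
(539, 291) 55 [-38.2 325.   55. ]
(515, 291) 55 [-39.6 297.3  55. ]
```

```bash
python3 -c "
from st import *
w=np.load('st.npy');c,s=np.cos(w[2]),np.sin(w[2]);d=np.array([2.7,3.]);w[:2]+=np.array([[c,-s],[s,c]])@d;np.save('st.npy',w);print(w)"
```

```text
[ 5.80505313e+02  9.37597984e+01 -2.94981369e-01]
```

jog_arm(plan=[{"xyz":[-0.1,-0.25,2],"rot":[0,0,0],"fingers":0},{"xyz":[0,0,2.5],"rot":[0,0,0],"fingers":0},{"xyz":[0,0,2.5],"rot":[0,0,0],"fingers":0},{"xyz":[0,0,1.5],"rot":[0,0,0],"fingers":0},{"xyz":[0,0,0.9],"rot":[0,0,0],"fingers":60},{"xyz":[0,0,0],"rot":[0,0,0],"fingers":110},{"xyz":[0,0,0],"rot":[0,0,0],"fingers":110}], newtons=25)

```text
time_s: 11.2
ee_pos: [518.1, 234.4, 127.4]
orientation: [0.001, 0.147, 0.989, 0.0]
ft_force: [-0.1, -0.8, -0.2]
width: 48.6
```

```bash
python3 -c "
from st import *
st(-102.5,117.5,124.5)
c=snap('wrist','w7.png')"
```

```text
t 11.2 TCP st [-100.6  116.4  127.4] tool axes in st cols [[-1.0, 0.001, 0.001], [0.001, 1.0, 0.001], [-0.001, 0.001, -1.0]] F st [ 0.1 -0.8 -0.2] w 48.6 j [ 0.36  0.48  1.6  -0.    1.07 -0.91]
toolshift [0.19 0.11 0.29]
```

View pics/w7.png

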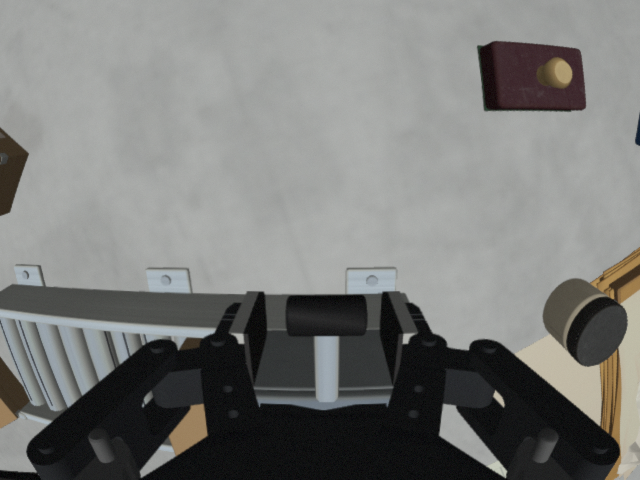

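```bash
python3 -c "
from st import *
o=get_obs()
for uv,z in [((327,315),118.5)]: print(uv,z,wst('w7.png',o,uv,z))"
```

```text
(327, 315) 118.5 [-104.6  118.2  118.5]
```

jog_arm(plan=[{"xyz":[0.2,0.15,0.3],"rot":[0,0,0],"fingers":110},{"xyz":[0,0,0],"rot":[0,0,0],"fingers":150},{"xyz":[0,0,0],"rot":[0,0,0],"fingers":170},{"xyz":[0,0,0],"rot":[0,0,0],"fingers":200},{"xyz":[0,0,0],"rot":[0,0,0],"fingers":255},{"xyz":[0,0,0],"rot":[0,0,0],"fingers":255},{"xyz":[0,0,0],"rot":[0,0,0],"fingers":255}], newtons=25)

```text
time_s: 11.95
ee_pos: [515.8, 236.4, 123.6]
orientation: [-0.0, 0.147, 0.989, -0.0]
ft_force: [-4.0, -3.7, 4.4]
width: 29.1
```

```bash
python3 -c "
from st import *
st(-102.5,117.5,124.5)
c=snap('wrist','w8.png')"
```

```text
t 11.95 TCP st [-103.4  117.7  123.6] tool axes in st cols [[-1.0, -0.0, -0.0], [-0.0, 1.0, -0.001], [0.0, -0.001, -1.0]] F st [-2.7 -4.7  4.4] w 29.1 j [ 0.37  0.48  1.6  -0.    1.06 -0.91]
toolshift [-0.09 -0.02 -0.09]
```

View pics/w8.png

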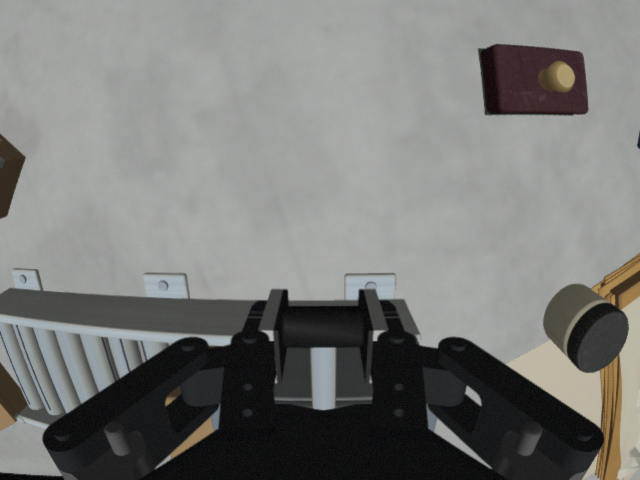

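Both pads are on the pull's end faces (width 29). Next I'll work out the arc rows.

```bash
python3 -c "
import numpy as np
th=np.linspace(0,np.pi/2,37)
x=-16.4*(1-np.cos(th));z=-16.4*np.sin(th)
for i in range(36): print(i,round(x[i+1]-x[i],2),round(z[i+1]-z[i],2))"
```

```text
0 -0.02 -0.72
1 -0.05 -0.71
2 -0.08 -0.71
3 -0.11 -0.71
4 -0.14 -0.7
5 -0.17 -0.7
6 -0.2 -0.69
7 -0.23 -0.68
8 -0.26 -0.67
9 -0.29 -0.65
10 -0.32 -0.64
11 -0.34 -0.63
12 -0.37 -0.61
13 -0.4 -0.59
14 -0.42 -0.58
15 -0.45 -0.56
16 -0.47 -0.54
17 -0.49 -0.52
18 -0.52 -0.49
19 -0.54 -0.47
20 -0.56 -0.45
21 -0.58 -0.42
22 -0.59 -0.4
23 -0.61 -0.37
24 -0.63 -0.34
25 -0.64 -0.32
26 -0.65 -0.29
27 -0.67 -0.26
28 -0.68 -0.23
29 -0.69 -0.2
30 -0.7 -0.17
31 -0.7 -0.14
32 -0.71 -0.11
33 -0.71 -0.08
34 -0.71 -0.05
35 -0.72 -0.02
```

jog_arm(plan=[{"xyz":[-0.02,0,-0.72],"rot":[0,0,0],"fingers":255},{"xyz":[-0.05,0,-0.71],"rot":[0,0,0],"fingers":255},{"xyz":[-0.08,0,-0.71],"rot":[0,0,0],"fingers":255},{"xyz":[-0.11,0,-0.71],"rot":[0,0,0],"fingers":255},{"xyz":[-0.14,0,-0.7],"rot":[0,0,0],"fingers":255},{"xyz":[-0.17,0,-0.7],"rot":[0,0,0],"fingers":255}])

```text
time_s: 12.6
ee_pos: [521.5, 234.7, 166.4]
orientation: [-0.0, 0.147, 0.989, -0.0]
ft_force: [-0.4, -5.8, -3.0]
width: 29.5
```

```bash
python3 -c "
from st import *
st(-97,117.5,167)
c=snap('wrist','w9.png')"
```

```text
t 12.6 TCP st [-97.4 117.7 166.4] tool axes in st cols [[-1.0, -0.0, 0.0], [-0.0, 1.0, -0.0], [-0.0, -0.0, -1.0]] F st [ 1.3 -5.7 -3. ] w 29.5 j [ 0.36  0.44  1.56 -0.    1.15 -0.92]
toolshift [-0.04 -0.02 -0.06]
```

View pics/w9.png

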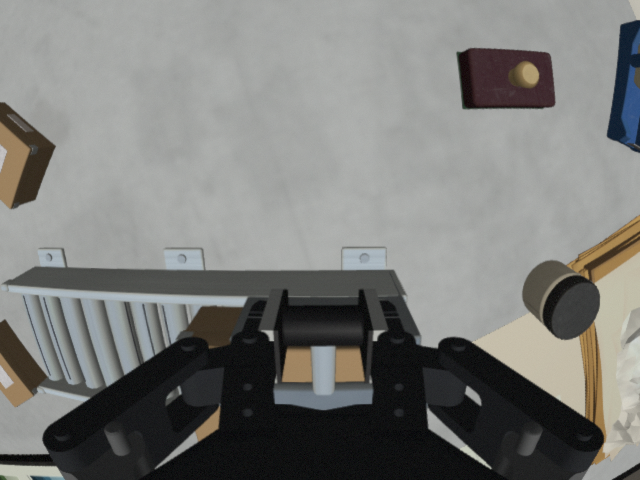

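The flap is rising with the pull still pinched. The side load is small (-6 N in y), so I'll ease y slightly and continue.

jog_arm(plan=[{"xyz":[-0.2,-0.05,-0.69],"rot":[0,0,0],"fingers":255},{"xyz":[-0.23,0,-0.68],"rot":[0,0,0],"fingers":255},{"xyz":[-0.26,0,-0.67],"rot":[0,0,0],"fingers":255},{"xyz":[-0.29,0,-0.65],"rot":[0,0,0],"fingers":255},{"xyz":[-0.32,0,-0.64],"rot":[0,0,0],"fingers":255},{"xyz":[-0.34,0,-0.63],"rot":[0,0,0],"fingers":255},{"xyz":[-0.37,0,-0.61],"rot":[0,0,0],"fingers":255},{"xyz":[-0.4,0,-0.59],"rot":[0,0,0],"fingers":255},{"xyz":[-0.42,0,-0.58],"rot":[0,0,0],"fingers":255}])

```text
time_s: 13.55
ee_pos: [548.7, 226.4, 223.7]
orientation: [0.0, 0.147, 0.989, 0.0]
ft_force: [3.1, 6.3, -3.5]
width: 29.1
```

jog_arm(plan=[{"xyz":[-0.45,0,-0.56],"rot":[0,0,0],"fingers":255},{"xyz":[-0.47,0,-0.54],"rot":[0,0,0],"fingers":255},{"xyz":[-0.49,0,-0.52],"rot":[0,0,0],"fingers":255},{"xyz":[-0.52,0,-0.49],"rot":[0,0,0],"fingers":255},{"xyz":[-0.54,0,-0.47],"rot":[0,0,0],"fingers":255},{"xyz":[-0.56,0,-0.45],"rot":[0,0,0],"fingers":255},{"xyz":[-0.58,0,-0.42],"rot":[0,0,0],"fingers":255},{"xyz":[-0.59,0,-0.4],"rot":[0,0,0],"fingers":255}])

```text
time_s: 14.35
ee_pos: [588.9, 214.5, 262.1]
orientation: [0.0, 0.147, 0.989, 0.001]
ft_force: [2.7, 7.7, -3.0]
width: 29.2
```

```bash
python3 -c "
from st import *
st(61.5,117.5,288.5)
c=snap('scene','s10.png');c=snap('wrist','w10.png')
a=cv2.imread('pics/s10.png')[100:300,220:420]; cv2.imwrite('pics/s10c.png',cv2.resize(a,None,fx=3,fy=3))"
```

```text
t 14.35 TCP st [-27.1 118.  262.1] tool axes in st cols [[-1.0, -0.001, -0.0], [-0.001, 1.0, 0.001], [0.0, 0.001, -1.0]] F st [ 0.3  8.2 -3. ] w 29.2 j [ 0.29  0.47  1.28  0.    1.4  -0.99]
toolshift [-8.86 -0.05 -2.64]
```

View pics/s10c.png

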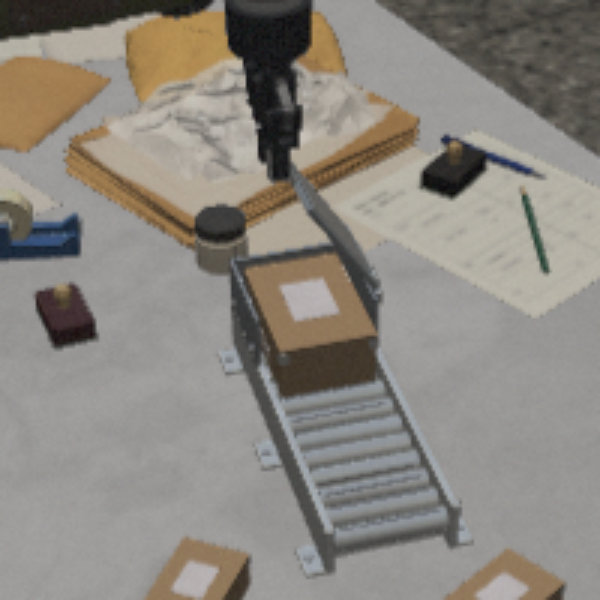

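View pics/w10.png

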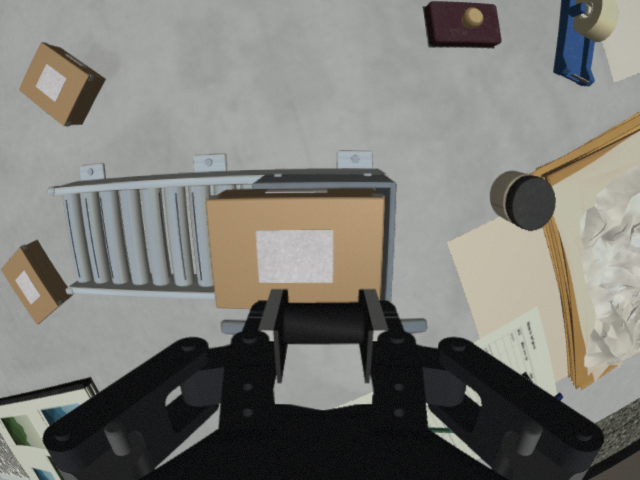

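The carton is home in the bay and the flap stands at about 57°. I'll continue the arc.

jog_arm(plan=[{"xyz":[-0.61,0.03,-0.37],"rot":[0,0,0],"fingers":255},{"xyz":[-0.63,0,-0.34],"rot":[0,0,0],"fingers":255},{"xyz":[-0.64,0,-0.32],"rot":[0,0,0],"fingers":255},{"xyz":[-0.65,0,-0.29],"rot":[0,0,0],"fingers":255},{"xyz":[-0.67,0,-0.26],"rot":[0,0,0],"fingers":255},{"xyz":[-0.68,0,-0.23],"rot":[0,0,0],"fingers":255},{"xyz":[-0.69,0,-0.2],"rot":[0,0,0],"fingers":255},{"xyz":[-0.7,0,-0.17],"rot":[0,0,0],"fingers":255},{"xyz":[-0.7,0,-0.14],"rot":[0,0,0],"fingers":255},{"xyz":[-0.5,0,-0.08],"rot":[0,0,0],"fingers":255},{"xyz":[-0.4,0,-0.05],"rot":[0,0,0],"fingers":255},{"xyz":[0,0,0],"rot":[0,0,0],"fingers":255}])

```text
time_s: 15.65
ee_pos: [654.8, 195.1, 286.6]
orientation: [0.0, 0.147, 0.989, 0.001]
ft_force: [1.1, 8.6, -0.8]
width: 29.5
```

```bash
python3 -c "
from st import *
st(61.5,117.5,288.5)
"
```

```text
t 15.65 TCP st [ 41.6 118.5 286.6] tool axes in st cols [[-1.0, -0.001, -0.0], [-0.001, 1.0, 0.002], [0.0, 0.002, -1.0]] F st [-1.4  8.5 -0.8] w 29.5 j [ 0.24  0.59  1.03  0.    1.51 -1.04]
toolshift [-1.99 -0.11 -0.19]
```

jog_arm(plan=[{"xyz":[-0.5,0.03,-0.05],"rot":[0,0,0],"fingers":255},{"xyz":[-0.5,0,-0.03],"rot":[0,0,0],"fingers":255},{"xyz":[-0.4,0,-0.02],"rot":[0,0,0],"fingers":255},{"xyz":[-0.3,0,0],"rot":[0,0,0],"fingers":255},{"xyz":[-0.2,0,0],"rot":[0,0,0],"fingers":255},{"xyz":[0,0,0],"rot":[0,0,0],"fingers":255},{"xyz":[0,0,0],"rot":[0,0,0],"fingers":255}])

```text
time_s: 16.35
ee_pos: [672.7, 189.8, 287.7]
orientation: [0.0, 0.147, 0.989, 0.001]
ft_force: [0.4, 7.1, 0.4]
width: 29.6
```

```bash
python3 -c "
from st import *
st(60.6,117.5,287.6)
c=snap('scene','s11.png');c=snap('wrist','w11.png')
a=cv2.imread('pics/s11.png')[100:300,220:420]; cv2.imwrite('pics/s11c.png',cv2.resize(a,None,fx=3,fy=3,interpolation=cv2.INTER_CUBIC))"
```

```text
t 16.35 TCP st [ 60.3 118.7 287.7] tool axes in st cols [[-1.0, -0.001, 0.0], [-0.001, 1.0, 0.001], [-0.0, 0.001, -1.0]] F st [-1.7  7.   0.4] w 29.6 j [ 0.22  0.64  0.97  0.    1.54 -1.05]
toolshift [-0.03 -0.12  0.01]
```

View pics/s11c.png

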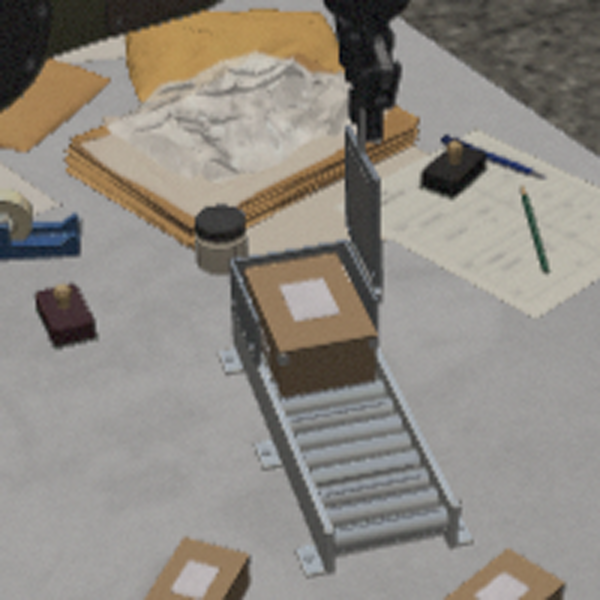

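View pics/w11.png

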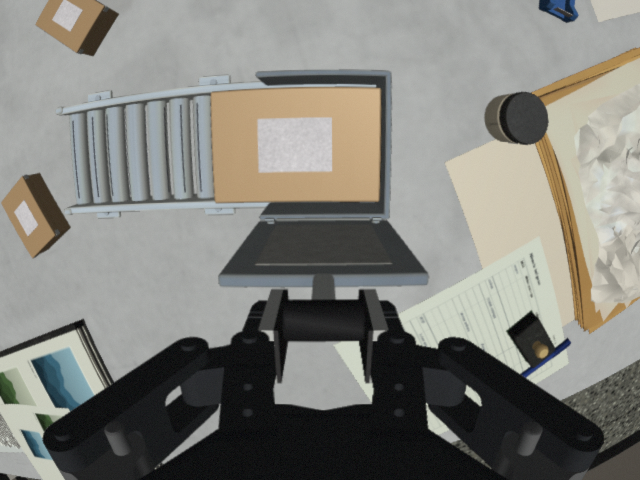

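The flap stands upright in the pinch and the carton is at the end wall. I'll check the angle by comparing projected panel corners with the picture, and check the carton's position.

```bash
python3 -c "
from st import *
c=load('s11.png');w=np.load('st.npy');C,s=np.cos(w[2]),np.sin(w[2]);S=np.array([[C,-s,0],[s,C,0],[0,0,1]]);t=np.array([w[0],w[1],0])
for th in (1.471,1.571,1.671):
  for y in (66,169):
    for r in (0,125):
      p=[61.5-r*np.cos(th),y,118.5+r*np.sin(th)]
      print(th,y,r,((proj(c,S@np.array(p)+t)-[220,100])*3).round(0))
st()
o=get_obs()
for uv,z in [((212,93),103),((213,202),103),((380,88),103),((380,202),103),((233,276),243.5),((385,212),112),((390,72),112)]: print(uv,wst('w11.png',o,uv,z))
"
```

```text
1.471 66 0 [382. 290.]
1.471 66 125 [370. 179.]
1.471 169 0 [352. 231.]
1.471 169 125 [339. 123.]
1.571 66 0 [382. 290.]
1.571 66 125 [383. 177.]
1.571 169 0 [352. 231.]
1.571 169 125 [351. 120.]
1.671 66 0 [382. 290.]
1.671 66 125 [396. 175.]
1.671 169 0 [352. 231.]
1.671 169 125 [364. 119.]
t 16.45 TCP st [ 60.3 118.7 287.7] tool axes in st cols [[-1.0, -0.001, -0.0], [-0.001, 1.0, 0.001], [0.0, 0.001, -1.0]] F st [-1.9  6.3  0.5] w 29.7 j [ 0.22  0.64  0.97  0.    1.54 -1.05]
toolshift [  6.04 -11.9   28.76]
(212, 93) [-47.6  27.5 103. ]
(213, 202) [ 44.6  25.1 103. ]
(380, 88) [-49.1 164.4 103. ]
(380, 202) [ 45.2 166.1 103. ]
(233, 276) [ 54.8  75.7 243.5]
(385, 212) [ 51.7 169.2 112. ]
(390, 72) [-61.4 171.  112. ]
```

```bash
python3 -c "
import cv2
a=cv2.imread('pics/s11.png')[135:205,320:360]; cv2.imwrite('pics/s11z.png',cv2.resize(a,None,fx=8,fy=8,interpolation=cv2.INTER_NEAREST))"
```

```text
(no output)
```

View pics/s11z.png

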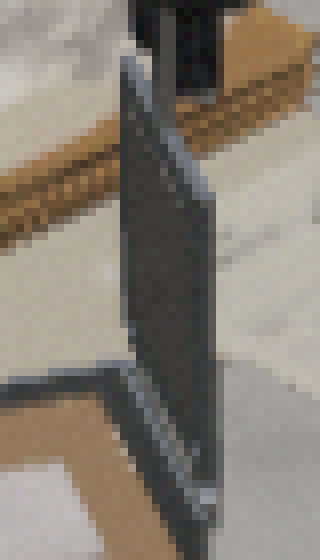

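The panel's near edge is vertical in the picture (centre at column 210 at both top and bottom), which matches the 1.571 projection. The carton spans y≈25–165, so it is home. I'll hold briefly to confirm it's steady, then hand in.

jog_arm(plan=[{"xyz":[0,0,0],"rot":[0,0,0],"fingers":255},{"xyz":[0,0,0],"rot":[0,0,0],"fingers":255},{"xyz":[0,0,0],"rot":[0,0,0],"fingers":255},{"xyz":[0,0,0],"rot":[0,0,0],"fingers":255},{"xyz":[0,0,0],"rot":[0,0,0],"fingers":255}])

```text
time_s: 16.95
ee_pos: [672.7, 189.8, 287.7]
orientation: [0.0, 0.146, 0.989, 0.001]
ft_force: [1.2, 6.8, 0.1]
width: 29.5
```

```bash
python3 -c "
from st import *
st()
print(hand_in())"
```

```text
t 16.95 TCP st [ 60.2 118.7 287.7] tool axes in st cols [[-1.0, -0.001, -0.0], [-0.001, 1.0, 0.001], [0.0, 0.001, -1.0]] F st [-0.8  6.8  0.1] w 29.5 j [ 0.22  0.64  0.97  0.    1.54 -1.05]
toolshift [  6.04 -11.9   28.75]
the job is handed in; nothing more can be done
None
```

I pushed the carton slowly until it met the stop pad at about 14 N, then backed off. I then pinched the flap's pull by its end faces, swung it up and handed in at about 17 s, still gripping it.

- **Carton:** it did not move when I backed off. It spans y ≈ 25–27 to 164–166 mm in the station frame, against 25 to 165 mm when home.
- **Flap:** it stands upright at about 1.57 rad, within about 0.03. The panel's edge is vertical in the scene picture, and the tool moved about 164 mm across and up, as the arc requires. The last hold was steady, with the pull still pinched at 29.5 mm.
- **Bystanders:** I did not touch the jar, the paperweight or the glue stick. The jar and paperweight looked unmoved in the last pictures; the glue stick was last seen in an earlier picture.

**Checks that disagreed:**
- My first fit of the station from the scene and top cameras was about 3–6 mm off the wrist camera, so I corrected it by about 3 mm in x and in y before the grasp.
- A steady side load of about 7 N along the hinge remained at the end. I left it, as it was well under the limits.

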